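# Put the packing block away and push the drawer home

### The job

Take the wooden packing block out from under the open front edge of the wooden riser shelf and put it in the open drawer of the steel parts box. Then push the drawer fully home, past the catch that resists near the end, so that it stays seated flush, and leave the other things on the bench where they are.

Things in the scene. Friction and masses are not known exactly. Their poses are not given: they have to be found in the camera images.
- wood_block: loose plain block of grey-brown wood, 42 x 60 x 30 mm (its own x, y, z), under 0.12 kg; it lies flat on the bench below the front edge of the riser shelf, nearly half of it under the board, its 60 mm length roughly along the shelf's edge. Origin: centre of its underside; z up
- riser: fixed wooden riser shelf, front to the left (+y): 120 (its x) x 200 (its y) x 126 mm high; board 18 mm thick, underside 108 mm above the bench; end panels 30 mm back from the front edge. Chock and discs on it, up to z = 181 mm. Origin: on the bench under the board's middle; front edge 60 mm on its -x side. No room for an upright hand over the block: lean it away, fingers in under the edge
- parts_box: small dark steel box fixed to the bench, with one drawer that opens on its -x side, towards the robot. Housing 115 (x) x 170 (y) x 62 mm high: x from -48 to +67 mm of its origin, which lies on the bench. Nothing stands over it
- parts_box_drawer (a joint): how far the drawer is open, m: 0 = fully home, front flush with the housing; 0.08 = farthest out. It slides freely (about 1 N) along the box's x axis. A sprung roller catch resists with up to about 10 N from 10 mm to 4 mm, then pulls the drawer in and holds it at 0; short of it the drawer stays ajar
- drawer_floor (a point): centre of the drawer's inner floor, 5 mm above the bench, moving with the drawer; axes as the box. Inside 105 (x) x 159 (y) mm; front panel (outer face 54 mm on this point's -x side, 2 mm thick) rises 54 mm above the floor, sides and back 44 mm. With the drawer open by q, only the front q of it is out from under the housing
- knob_end (a point): middle of the flat end of the drawer's round knob, 18 mm across, which sticks out 19 mm from the middle of the front panel; 25 mm above the bench. Push here along the box's +x axis
- felt_wheel: bystander: loose round felt polishing wheel, 60 mm across, 25 mm high, lying flat. Origin: centre of its underside
- wedge_2: bystander: loose beech wedge, 30 x 81 x 22 mm, lying flat. Origin: centre of its underside

How it is judged:
On the way, in this order (a step that is already met when the one before it is completed fails the run):
1. the block lies in the drawer, let go, while the drawer is still open (x of wood_block in the frame of drawer_floor between -0.053 and 0.053 m and y of wood_block in the frame of drawer_floor between -0.08 and 0.08 m and z of wood_block in the frame of drawer_floor between -0.01 and 0.035 m and contact force between the fingers and wood_block below 0.2 N and value of joint parts_box_drawer above 0.03 m), for 0.2 s.
2. the drawer is home (value of joint parts_box_drawer below 0.002 m), for 0.2 s.
At the end, for the whole second after the job is handed in: The drawer is home (within 2 mm of fully shut) and the block lies at rest inside it, on its floor (x of wood_block in the frame of drawer_floor between -0.053 and 0.053 m and y of wood_block in the frame of drawer_floor between -0.08 and 0.08 m and z of wood_block in the frame of drawer_floor between -0.01 and 0.035 m and value of joint parts_box_drawer below 0.002 m and linear speed of wood_block below 0.02 m/s); the robot touches nothing.
It fails at once if the felt wheel or the wedge is moved by more than 30 mm (distance of any of felt_wheel, wedge_2 from where it was at the start of the episode above 0.03 m).
It also fails if it takes over 59 s, if anything falls off the work surface, if the arm or the gripper's body presses on something with over 40 N, if the wrist force passes 120 N, or if a joint passes its speed limit or range.

### The arm

A 6-joint arm with a two-finger parallel gripper is mounted at the origin on the work surface; the furniture and walls round the work are solid. World frame = base frame: x ahead of the robot, y to its left, z up, the work surface at z = 0. Lengths are in m, angles in rad, forces in N, time in s.
With the tool pointing down it reaches from about 0.35 to 0.85 m from the base axis. Payload 8.1 kg.
Tool frame: the origin (TCP) lies at the very end of the fingers, on their centre line; the grasp point (between the pads) lies 19 mm behind it; z points along the fingers, y is the direction in which the jaws open and shut (so a half turn about z gives the same grasp; the last joint's range is limited). The gripper opens to 93 mm and grips with 3 to 60 N. Pads are 15 mm wide; open, the fingers measure 128 mm over their backs; the gripper's body (75 mm by 188 mm) begins 65 mm behind the grasp point.
Start: joints at [-1.255, 0.13, 1.488, -0, 1.523, -0.085], TCP at [0.234, -0.552, 0.195] pointing down, gripper open.
Joint ranges: [-2.96, 2.96], [-0.89, 2.26], [0.02, 2.5], [-1.34, 4.48], [0, 2.73], [-2.66, 2.66]. Speed limits (rad/s): [2.39, 2.39, 2.79, 3.14, 3.14, 3.14].

### API

Orientations are given as a rotation vector (axis times angle).
In Python, from plant import * gives the robot as it stands.
- The arm moves only by the tool apply_moves, never from a script. Its argument "commands" is one flat list of numbers, 7 for each row, row after row: the shift along the world's x, y, z in cm, then the turn, a rotation vector about the world's x, y, z in rad, then the finger opening in cm, from 0 to 9.3. A call has 1 to 8 rows; each row shifts and turns the pose as measured when the row begins; what a row does not reach is not made up. A row lasts 1/8 s, in which the tool goes at most 62.5 mm and 10.7 degrees, less where a joint would pass 70% of its speed; a pose out of reach is approached as far as the arm can. A call with a gripper value outside its range is refused whole. The fingers move at their own pace and stop on an object; "squeeze" is the grip in N (left out, the last holds). Time passes only in rows, so rows that do not move let the fingers close. It gives the time, the measured TCP pose, the force and the opening at its end, in the units of the state.
- read_state(): the state, without advancing time (a new reading comes with each control period).
- read_camera(name): name is "side" or "top" or "wrist"; returns (picture, depth): 480x640x3 uint8, blue, green, red; 480x640 float32, m along the optical axis (not along the pixel's ray), 0 where there is no reading.
- camera_model(name): a dict with "intrinsics" (3x3 intrinsics, pixels), "dist_coeffs" ([k1, k2, p1, p2, k3] as OpenCV has them; the pictures are not rectified), "R" (3x3) and "t" (3): a world point X has camera coordinates R X + t. Camera axes: x right, y down, z forward; pixel columns grow to the right and rows downward; lengths in m; the calibration is good to about 2 mm. A picture is of the moment at which its call begins: read the wrist's pose just before it. camera_model takes no time and is no camera call; for the wrist camera it gives the pose at the moment of the call.
- close_job(): hands the job in, once; it reports no verdict.
Trained networks look in the newest picture that a camera, given by its name, has taken for a name from the list of things; names that differ only in an ending like _2 or _b are one class to them, and where a whole thing is asked for, a point or a joint stands for the part that bears it (a point fixed in the world has none). Each returns a list of dicts, best first, with "conf" (0 to 1); they miss things now and then, are a little off and sometimes report something else, mostly with a low value. They report only what shows in the picture. A call takes as long as a camera call.
- find_in(query, camera): "point" ([x, y, z] in m, in the coordinates of the camera as it stood for that picture, good to about 4 mm: the middle of the surface that is visible of it).
- cut_out(query, camera): "mask" (480x640 bool, what is visible of it).
- spot_point(query, camera): "point" ([x, y, z] in m, in the coordinates of the camera as it stood for that picture, good to about 4 mm: a listed point, or the origin of a listed thing).
The state is a dict: "t": time; "q": joint angles; "dq": joint speeds; "joint_torque": joint torques, N m; "tool_pos": TCP position; "orientation": TCP orientation; "force": force on the tool from outside, world axes, zero at the start; "wrist_torque": the same for the moment, N m; "opening": finger opening in m.
Only numpy, scipy, OpenCV 4.12 (cv2) and the standard library are available. Lean on these libraries where they do the work, as an engineer would, in place of code of your own. Each camera call takes 0.05 s, during which the arm holds its last target. There are 200 camera calls.

## Working session

There is one attempt and no reset: what is moved stays moved. The work goes in short steps, Python scripts to look and compute and a tool call to move; the robot and the scene stay as the last step left them, time stands still between calls to the robot, and variables do not carry over. Pictures are saved under pics/ and viewed, about 8 in all and at most 12, crops included, and the job is handed in when it is done.

Besides the shell and the picture viewer there is one more tool, called in YAML: its name, and indented under it one key for each argument. apply_moves: Moves the arm, as the interface text tells. Its arguments: {"type":"object","properties":{"commands":{"type":"array"},"squeeze":{"type":"number"}},"required":["commands"]}

```bash
mkdir -p pics; ls
cat > h.py <<'E'
from plant import *
import numpy as np, cv2
from scipy.spatial.transform import Rotation as Ro
def w(c,p):
    m=camera_model(c); return np.array(m["R"]).T@(np.array(p)-np.array(m["t"]))
def cloud(c,depth,mask):
    m=camera_model(c); v,u=np.nonzero(mask&(depth>0))
    n=cv2.undistortPoints(np.stack([u,v],1).astype(float)[:,None],np.array(m["intrinsics"]),np.array(m["dist_coeffs"]))[:,0]
    d=depth[v,u]; P=np.c_[n*d[:,None],d]
    return (P-np.array(m["t"]))@np.array(m["R"])
E
python3 - <<'E'
from h import *
ims={}
for c in ("top","side"):
    im,d=read_camera(c); cv2.imwrite(f"pics/{c}1.png",im)
    for q in ("wood_block","riser","parts_box","drawer_floor","knob_end","felt_wheel","wedge_2"):
        r=spot_point(q,c)
        print(c,q,[(np.round(w(c,x["point"]),3).tolist(),round(x["conf"],2)) for x in r[:2]])
    for q in ("wood_block","felt_wheel","wedge_2","riser","parts_box"):
        for x in cut_out(q,c)[:1]:
            P=cloud(c,d,x["mask"]); print(c,q,x["conf"],len(P),np.percentile(P,[2,50,98],axis=0).round(3).tolist() if len(P) else 0)
s=read_state(); print(s)
E
```

```text
pics
top wood_block []
top riser [([0.566, 0.211, -0.003], 0.8)]
top parts_box [([0.588, -0.259, -0.0], 0.81)]
top drawer_floor [([0.52, -0.258, 0.01], 0.84)]
top knob_end [([0.448, -0.26, 0.022], 0.64)]
top felt_wheel [([0.474, -0.024, -0.001], 0.98), ([0.634, -0.03, 0.002], 0.66)]
top wedge_2 [([0.636, -0.031, 0.002], 0.74)]
top felt_wheel 0.72 689 [[0.447, -0.05, 0.005], [0.473, -0.023, 0.025], [0.5, 0.003, 0.028]]
top wedge_2 0.7 634 [[0.617, -0.071, 0.002], [0.632, -0.033, 0.013], [0.648, 0.006, 0.022]]
top riser 0.68 7649 [[0.472, 0.147, 0.114], [0.565, 0.199, 0.129], [0.662, 0.261, 0.18]]
top parts_box 0.81 8746 [[0.469, -0.34, 0.003], [0.561, -0.257, 0.061], [0.651, -0.176, 0.065]]
side wood_block [([0.531, 0.264, 0.002], 0.57), ([0.446, -0.262, 0.023], 0.28)]
side riser [([0.569, 0.206, 0.003], 0.6)]
side parts_box [([0.586, -0.265, 0.005], 0.58)]
side drawer_floor []
side knob_end [([0.447, -0.259, 0.022], 0.9), ([0.586, -0.263, 0.0], 0.31)]
side felt_wheel [([0.474, -0.026, -0.001], 0.79)]
side wedge_2 [([0.637, -0.031, 0.003], 0.64)]
side wood_block 0.88 657 [[0.5, 0.245,
[... 411 characters left out ...]
657, -0.175, 0.065]]
{'t': 1.3, 'q': array([-1.25540972e+00,  1.30387347e-01,  1.48820806e+00, -4.34838148e-06,
        1.52299918e+00, -8.54012181e-02]), 'dq': array([ 2.13805179e-03, -1.97049848e-05, -3.50055472e-04,  4.53198598e-04,
       -2.36620053e-04,  1.11442890e-03]), 'joint_torque': array([-7.05122311e-04, -5.59761965e+01, -4.92055964e+01,  7.68377585e-02,
        2.26031063e-02, -5.23372705e-05]), 'tool_pos': array([ 0.23410521, -0.55244645,  0.19533835]), 'orientation': array([-3.07872241e+00, -6.25350944e-01,  7.12623967e-06]), 'force': array([-0.34945714,  0.1184012 , -0.43517769]), 'wrist_torque': array([-0.0337616 ,  0.03586743,  0.01034758]), 'opening': 0.09312885892222564}
```

View pics/top1.png

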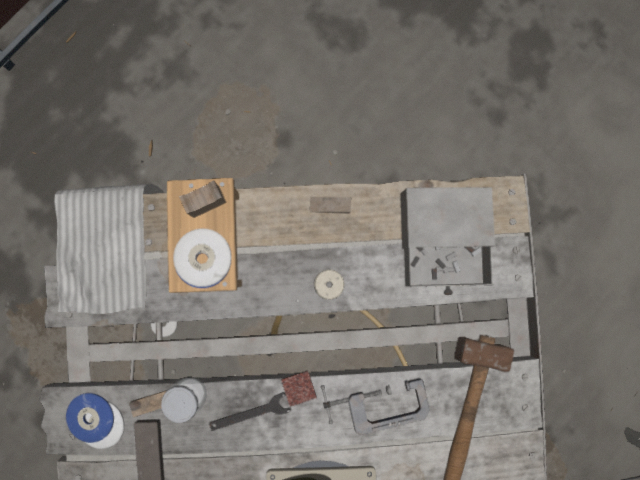

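View pics/side1.png

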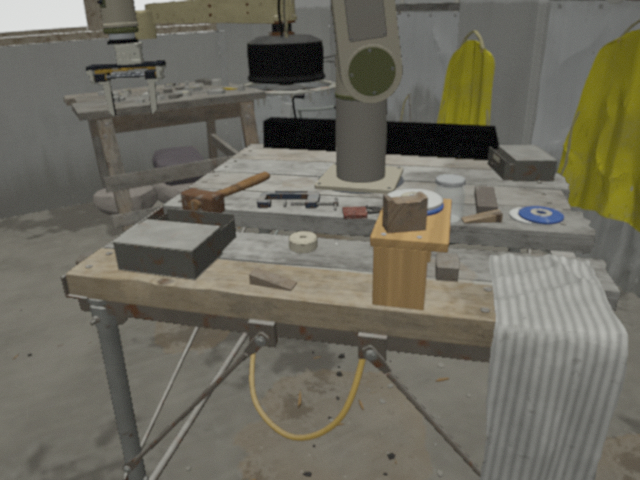

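Run:
```python
from h import *
for c in ("top","side"):
    im,d=read_camera(c); P=cloud(c,d,np.ones(d.shape,bool))
    # board top
    k=(P[:,2]>.118)&(P[:,2]<.134)&(P[:,0]>.4)&(P[:,0]<.75)&(P[:,1]>.1)&(P[:,1]<.35)
    if k.sum()>50:
        r=cv2.minAreaRect((P[k][:,:2]*1000).astype(np.float32)); print(c,"board",r,cv2.boxPoints(r))
    k=(P[:,2]>.024)&(P[:,2]<.036)&(P[:,0]>.45)&(P[:,0]<.62)&(P[:,1]>.22)&(P[:,1]<.32)
    print(k.sum())
    if k.sum()>10:
        r=cv2.minAreaRect((P[k][:,:2]*1000).astype(np.float32)); print(c,"blocktop",r,cv2.boxPoints(r),P[k].mean(0))
    k=(P[:,2]>.004)&(P[:,2]<.036)&(P[:,0]>.45)&(P[:,0]<.62)&(P[:,1]>.22)&(P[:,1]<.32)
    print("b all",P[k].min(0),P[k].max(0),k.sum())
    k=(P[:,2]>.056)&(P[:,2]<.07)&(P[:,0]>.4)&(P[:,0]<.75)&(P[:,1]>-.4)&(P[:,1]<-.1)
    r=cv2.minAreaRect((P[k][:,:2]*1000).astype(np.float32)); print(c,"boxtop",r,cv2.boxPoints(r))
    m=camera_model(c); print(-np.array(m["R"]).T@m["t"])
```

```text
top board ((567.455810546875, 205.22621154785156), (200.43649291992188, 120.4758529663086), 0.6144494414329529) [[466.59735 264.38593]
 [467.88934 143.917  ]
 [668.3143  146.0665 ]
 [667.0223  266.5354 ]]
0
b all [0.45735351 0.22198526 0.00425456] [0.61626338 0.31300014 0.00590005] 13
top boxtop ((561.025146484375, -260.1948547363281), (170.11810302734375, 190.1282196044922), 89.70232391357422) [[ 465.5204  -344.75885]
 [ 655.64606 -345.74664]
 [ 656.5299  -175.63086]
 [ 466.40424 -174.64307]]
[0.48496307 0.03151437 0.95871301]
side board ((569.358154296875, 205.0286407470703), (202.8081817626953, 119.30626678466797), 1.122604250907898) [[466.8048  262.68362]
 [469.1422  143.40027]
 [671.9115  147.37366]
 [669.5741  266.657  ]]
401
side blocktop ((527.7689819335938, 265.48406982421875), (63.86178970336914, 41.500083923339844), 6.201138496398926) [[493.78354 282.66354]
 [498.26633 241.4063 ]
 [561.7544  248.3046 ]
 [557.2716  289.56183]] [0.5331474  0.26572337 0.03026797]
b all [0.47583065 0.22912819 0.00400722] [0.59566488 0.31578321 0.03339602] 671
side boxtop ((561.37255859375, -259.8250732421875), (171.3695526123047, 195.11871337890625), 89.23351287841797) [[ 462.6757  -344.19708]
 [ 657.777   -346.80725]
 [ 660.06946 -175.45306]
 [ 464.96814 -172.8429 ]]
[1.38803948 0.27508379 0.45080085]
```

The top view shows the box with its drawer open at about (447,265), the riser at (200,235), with the block hidden, and a cloth at (100,250) beside the riser. The side view shows the block just past the riser's front edge at (447,266). I need the height of the cloth next to the block.

Run:
```python
from h import *
for c in ("top","side"):
    im,d=read_camera(c); P=cloud(c,d,np.ones(d.shape,bool))
    for y in np.arange(.27,.5,.02):
        k=(P[:,0]>.42)&(P[:,0]<.68)&(abs(P[:,1]-y)<.01)&(P[:,2]>-.05)
        if k.sum()>5: print(c,round(y,2),k.sum(),np.percentile(P[k][:,2],[50,98]).round(3), P[k][:,0].min().round(2),P[k][:,0].max().round(2))
```

```text
top 0.27 450 [0.123 0.129] 0.42 0.67
top 0.29 276 [-0.     0.004] 0.42 0.61
top 0.31 1145 [-0.     0.004] 0.42 0.67
top 0.33 1185 [-0.     0.004] 0.42 0.67
top 0.35 1305 [0.005 0.013] 0.42 0.68
top 0.37 1223 [0.007 0.013] 0.42 0.68
top 0.39 1202 [0.006 0.012] 0.42 0.68
top 0.41 1203 [0.007 0.012] 0.42 0.68
top 0.43 1175 [0.007 0.012] 0.42 0.68
top 0.45 1212 [0.007 0.014] 0.42 0.68
top 0.47 1156 [0.008 0.016] 0.42 0.68
top 0.49 1152 [0.008 0.017] 0.42 0.68
side 0.27 1269 [0.001 0.128] 0.42 0.67
side 0.29 1095 [0.001 0.031] 0.42 0.67
side 0.31 1118 [0.    0.003] 0.42 0.67
side 0.33 1111 [0.    0.004] 0.42 0.67
side 0.35 1033 [0.006 0.014] 0.42 0.68
side 0.37 879 [0.008 0.014] 0.42 0.68
side 0.39 906 [0.008 0.013] 0.42 0.68
side 0.41 914 [0.008 0.012] 0.43 0.68
side 0.43 944 [0.007 0.012] 0.42 0.68
side 0.45 1009 [0.008 0.014] 0.42 0.68
side 0.47 1018 [0.008 0.015] 0.43 0.68
side 0.49 1014 [0.008 0.018] 0.43 0.68
```

apply_moves:
  commands: [0,3,6,0,0,0,9.3,3,5,1.5,0,0,0,9.3,3,5,1.5,0,0,0,9.3,3,5,1.5,0,0,0,9.3,3,5,1.5,0,0,0,9.3,3,5,0,0,0,0,9.3,3,5,0,0,0,0,9.3,3,5,0,0,0,0,9.3]

```text
t: 2.5
tool_pos: [0.4465, -0.165, 0.3146]
orientation: [3.081, 0.613, 0.007]
force: [1.8, -0.7, 0.7]
opening: 0.0929
```

apply_moves:
  commands: [0.5,5.5,0,0,0,0.165,9.3,0.5,5.5,0,0,0,0.165,9.3,0.5,5.5,0,0,0,0.165,9.3,0.5,5.5,0,0,0,0.165,9.3,0.5,5.5,0,0,0,0.165,9.3,0.5,5.5,0,0,0,0.165,9.3,1,5.5,0,0,0,0.165,9.3,1,5.5,0,0,0,0.165,9.3]

```text
t: 3.5
tool_pos: [0.4971, 0.2905, 0.3161]
orientation: [-2.007, -2.416, -0.014]
force: [0.2, -0.3, 0.8]
opening: 0.0931
```

apply_moves:
  commands: [0.8,5,0,-0.17,-0.018,0,9.3,0.8,5,0,-0.17,-0.018,0,9.3,0.5,2,0,-0.17,-0.018,0,9.3,0.5,0,0,-0.17,-0.018,0,9.3,0,0,0,0,0,0,9.3]

```text
t: 4.12
tool_pos: [0.5221, 0.4122, 0.3094]
orientation: [1.634, 1.991, -0.634]
force: [-0.1, 0.7, -1.8]
opening: 0.0933
```

Run:
```python
from h import *
s=read_state(); print(s["t"],s["tool_pos"].round(4),s["q"].round(3)); print(Ro.from_rotvec(s["orientation"]).as_matrix().round(3))
im,d=read_camera("wrist"); cv2.imwrite("pics/w1.png",im)
for x in spot_point("wood_block","wrist")[:2]: print(w("wrist",x["point"]).round(4),x["conf"])
for x in cut_out("wood_block","wrist")[:1]:
    P=cloud("wrist",d,x["mask"]); print(x["conf"],len(P)); P=P[(P[:,2]>.025)&(P[:,2]<.036)]
    if len(P)>10: r=cv2.minAreaRect((P[:,:2]*1000).astype(np.float32)); print(r,cv2.boxPoints(r),P.mean(0))
```

```text
4.125 [0.5221 0.4122 0.3094] [ 0.871  0.82   0.55  -0.601  2.186  0.425]
[[-0.168  0.983  0.075]
 [ 0.758  0.178 -0.627]
 [-0.63  -0.048 -0.775]]
[0.5309 0.2692 0.0066] 0.79
0.96 1962
((529.7008666992188, 289.8239440917969), (57.98927688598633, 3.394850730895996), 3.6166415214538574) [[500.65692 289.689  ]
 [500.87103 286.30093]
 [558.7448  289.9589 ]
 [558.5307  293.34695]] [0.53015121 0.28978998 0.03059909]
```

View pics/w1.png

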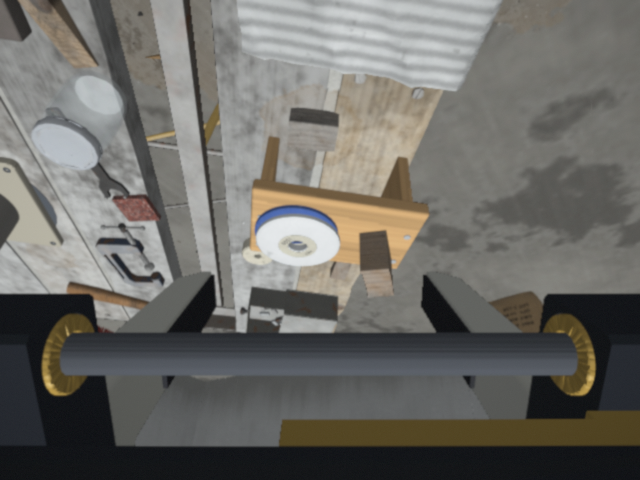

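```bash
cat >> h.py <<'E'
def target(yaw,th,sgn=1):
    y=np.array([np.cos(yaw),np.sin(yaw),0]); h=np.array([-np.sin(yaw),np.cos(yaw),0])
    z=-np.cos(th)*np.array([0,0,1])-np.sin(th)*h
    return np.c_[np.cross(y,z),y,z]
def delta(R,p):
    s=read_state(); rv=(Ro.from_matrix(R)*Ro.from_rotvec(s["orientation"]).inv()).as_rotvec()
    print("t",s["t"],"pos",s["tool_pos"].round(4),"dcm",((np.array(p)-s["tool_pos"])*100).round(2),"rv",rv.round(3),"q",s["q"].round(2),"F",s["force"].round(1),"op",s["opening"].__round__(4))
E
python3 - <<'E'
from h import *
im,d=read_camera("wrist")
for x in cut_out("wood_block","wrist")[:1]:
    P=cloud("wrist",d,x["mask"]); print(np.percentile(P,[1,50,99],axis=0).round(4))
    k=P[:,2]<.025; 
    for a in (.505,.515,.525,.535,.545,.555):
        j=k&(abs(P[:,0]-a)<.005); print(a,np.median(P[j][:,1]).round(4))
R=target(.075,.7); f=np.array([.530,.2565,.009]); delta(R,f-.13*R[:,2])
E
```

```text
[[0.498  0.248  0.0045]
 [0.5267 0.2791 0.0316]
 [0.5555 0.2891 0.034 ]]
0.505 0.2855
0.515 0.2868
0.525 0.2875
0.535 0.2879
0.545 0.2884
0.555 0.2882
t 4.375 pos [0.5249 0.4091 0.3249] dcm [ -0.12  -6.91 -21.65] rv [-0.031 -0.034 -0.098] q [ 0.86  0.8   0.55 -0.6   2.19  0.43] F [ 0.7 -1.5  0.9] op 0.093
```

apply_moves:
  commands: [0,-1,-4.5,-0.031,-0.034,-0.098,9.3,0,-1.4,-4.5,0,0,0,9.3,0,-1.4,-4.5,0,0,0,9.3,-0.2,-1.4,-4.5,0,0,0,9.3,-0.1,-1.4,-3,0,0,0,9.3,0,0,0,0,0,0,9.3]

```text
t: 5.12
tool_pos: [0.5282, 0.3367, 0.1365]
orientation: [1.783, 1.862, -0.578]
force: [0.5, 1.0, 0.5]
opening: 0.0931
```

Run:
```python
from h import *
R=target(.075,.7); f=np.array([.528,.256,.009]); delta(R,f-.13*R[:,2]); delta(R,f)
```

```text
t 5.125 pos [0.5282 0.3367 0.1365] dcm [-0.65  0.29 -2.81] rv [-0.04   0.031  0.019] q [ 0.79  0.68  1.05 -0.51  1.83  0.72] F [0.5 1.  0.5] op 0.0931
t 5.125 pos [0.5282 0.3367 0.1365] dcm [ -0.02  -8.07 -12.75] rv [-0.04   0.031  0.019] q [ 0.79  0.68  1.05 -0.51  1.83  0.72] F [0.5 1.  0.5] op 0.0931
```

apply_moves:
  commands: [-0.6,0.3,-2.8,-0.04,0.031,0.019,9.3,0.2,-1.7,-2,0,0,0,9.3,0.2,-1.7,-2,0,0,0,9.3,0,-1.6,-1.9,0,0,0,9.3,0,0,0,0,0,0,9.3]

```text
t: 5.75
tool_pos: [0.5354, 0.2947, 0.0704]
orientation: [1.76, 1.869, -0.591]
force: [0.3, -0.2, 0.2]
opening: 0.0931
```

Run:
```python
from h import *
R=target(.075,.7); f=np.array([.528,.256,.009]); delta(R,f)
```

```text
t 5.75 pos [0.5354 0.2947 0.0704] dcm [-0.74 -3.87 -6.14] rv [-0.026  0.025  0.006] q [ 0.75  0.68  1.19 -0.53  1.7   0.74] F [ 0.3 -0.2  0.2] op 0.0931
```

apply_moves:
  commands: [-0.6,-1.3,-1.5,-0.026,0.025,0.006,9.3,-0.2,-1.3,-1.8,0,0,0,9.3,0,-1,-1.2,0,0,0,9.3,0,0,0,0,0,0,9.3]

```text
t: 6.25
tool_pos: [0.53, 0.2608, 0.0305]
orientation: [1.74, 1.874, -0.625]
force: [0.2, -0.3, 0.3]
opening: 0.093
```

Run:
```python
from h import *
R=target(.075,.7); f=np.array([.528,.256,.009]); delta(R,f)
```

```text
t 6.25 pos [0.53   0.2608 0.0305] dcm [-0.2  -0.48 -2.15] rv [-0.005  0.005 -0.001] q [ 0.72  0.69  1.27 -0.54  1.64  0.74] F [ 0.2 -0.3  0.3] op 0.093
```

apply_moves:
  commands: [-0.2,-0.4,-1.2,0,0,0,9.3,0,-0.1,-0.9,0,0,0,9.3,0,0,0,0,0,0,9.3]

```text
t: 6.62
tool_pos: [0.5283, 0.2566, 0.009]
orientation: [1.74, 1.875, -0.623]
force: [0.2, -0.6, -0.0]
opening: 0.0931
```

Run:
```python
from h import *
R=target(.075,.7); f=np.array([.528,.256,.009]); delta(R,f)
im,d=read_camera("side")
for x in cut_out("wood_block","side")[:1]:
    P=cloud("side",d,x["mask"]); print(x["conf"],len(P),np.percentile(P,[2,50,98],axis=0).round(3).tolist())
```

```text
t 6.625 pos [0.5283 0.2566 0.009 ] dcm [-0.03 -0.06  0.  ] rv [-0.006  0.006 -0.002] q [ 0.72  0.7   1.29 -0.54  1.6   0.76] F [ 0.2 -0.6 -0. ] op 0.0931
0.95 502 [[0.5, 0.245, 0.003], [0.546, 0.261, 0.03], [0.559, 0.282, 0.032]]
```

Close on the block.

apply_moves:
  commands: [0,0,0,0,0,0,5,0,0,0,0,0,0,5,0,0,0,0,0,0,5,0,0,0,0,0,0,5,0,0,0,0,0,0,5,0,0,0,0,0,0,5]
  squeeze: 25

```text
t: 7.48
tool_pos: [0.5293, 0.2577, 0.0108]
orientation: [1.741, 1.874, -0.619]
force: [0.1, -0.2, 0.3]
opening: 0.059
```

apply_moves:
  commands: [0,0.1,1,0,0,0,5,0,1.5,1.7,0,0,0,5,0,2,2.4,0,0,0,5,0,2.5,3,0,0,0,5,0,2,2.5,0,0,0,5,0,0,0,0,0,0,5]

```text
t: 8.22
tool_pos: [0.5285, 0.3404, 0.1224]
orientation: [1.742, 1.875, -0.619]
force: [0.4, -0.0, -1.4]
opening: 0.0588
```

Run:
```python
from h import *
R=target(.075,.7); f=np.array([.528,.256,.009]); delta(R,f)
im,d=read_camera("side"); cv2.imwrite("pics/s2.png",im[100:340,250:640])
for x in cut_out("wood_block","side")[:1]:
    P=cloud("side",d,x["mask"]); print(x["conf"],len(P),np.percentile(P,[2,50,98],axis=0).round(3).tolist())
```

```text
t 8.225 pos [0.5285 0.3404 0.1224] dcm [ -0.05  -8.44 -11.34] rv [-0.009  0.008 -0.001] q [ 0.8   0.73  1.02 -0.52  1.84  0.7 ] F [ 0.4 -0.  -1.4] op 0.0588
0.72 553 [[0.452, -0.05, 0.003], [0.492, -0.02, 0.023], [0.505, 0.004, 0.028]]
```

apply_moves:
  commands: [0,1,5,0,0,0,5,0,0,5.5,0,0,0,5,0,0,5.5,0,0,0,5,0,-1,5,0,0,0.1,5,0,-4,0,0,0,0.16,5,0,-5,0,0,0,0.16,5,0,-5,0,0,0,0.16,5,0,-5,0,0,0,0.16,5]

```text
t: 9.32
tool_pos: [0.5256, 0.1409, 0.3169]
orientation: [0.907, 2.29, -0.361]
force: [0.6, -1.6, -0.1]
opening: 0.0591
```

apply_moves:
  commands: [0,-5,0,0,0,0.16,5,0,-5,0,0,0,0.16,5,0,-5,0,0,0,0.16,5,0,-5,0,0,0,0.16,5,0,-5,0,0,0,0.16,5,0,-5,0,0,0,0.16,5,0,-5,0,0,0,0,5,0,-3,0,0,0,0,5]

```text
t: 10.32
tool_pos: [0.5117, -0.1475, 0.2842]
orientation: [0.148, 2.517, -0.075]
force: [-0.2, 0.5, -2.7]
opening: 0.0589
```

Run:
```python
from h import *
R=target(np.pi/2,.52); delta(R,[.515,-.259,.12])
for q in ("drawer_floor","knob_end"):
  for c in ("top","side"):
    if q=="drawer_floor": read_camera(c)
    r=spot_point(q,c); print(q,c,[(w(c,x["point"]).round(3),x["conf"]) for x in r[:1]])
```

```text
t 10.325 pos [ 0.5117 -0.1475  0.2842] dcm [  0.33 -11.15 -16.42] rv [0.026 0.1   0.123] q [-0.55 -0.77  2.18  0.25  1.16 -2.04] F [-0.2  0.5 -2.7] op 0.0589
drawer_floor top [(array([ 0.522, -0.26 ,  0.01 ]), 0.88)]
drawer_floor side [(array([ 0.475, -0.024, -0.001]), 0.28)]
knob_end top [(array([ 0.447, -0.261,  0.022]), 0.95)]
knob_end side [(array([ 0.447, -0.259,  0.027]), 0.91)]
```

apply_moves:
  commands: [0,-4,-1,0.026,0.1,0.123,5,0,-4,-2,0,0,0,5,0.3,-3,-3,0,0,0,5,0,0,0,0,0,0,5]

```text
t: 11.12
tool_pos: [0.5174, -0.2473, 0.225]
orientation: [-0.025, 2.618, 0.006]
force: [-1.3, -0.3, -1.3]
opening: 0.0587
```

Run:
```python
from h import *
R=target(np.pi/2,.52); delta(R,[.515,-.259,.12])
im,d=read_camera("wrist"); cv2.imwrite("pics/w2.png",im)
```

```text
t 11.125 pos [ 0.5174 -0.2473  0.225 ] dcm [ -0.24  -1.17 -10.5 ] rv [ 0.     0.004 -0.019] q [-0.8  -0.42  2.03  0.4   1.18 -2.47] F [-1.3 -0.3 -1.3] op 0.0587
```

View pics/w2.png

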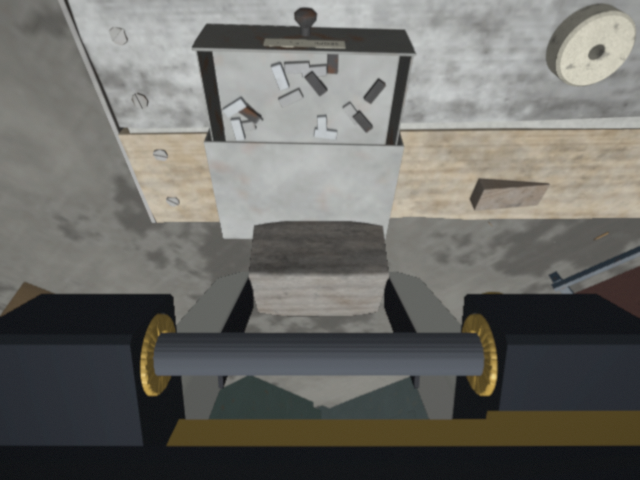

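apply_moves:
  commands: [-0.3,-0.6,-2.5,0,0,-0.019,5,0,-0.5,-4,0,0,0,5,0,0,-4,0,0,0,5,0,0,-2,0,0,0,5,0,0,0,0,0,0,5]

```text
t: 11.8
tool_pos: [0.5213, -0.2516, 0.1092]
orientation: [-0.018, 2.605, -0.009]
force: [0.2, 0.3, -0.3]
opening: 0.0587
```

Run:
```python
from h import *
R=target(np.pi/2,.52); delta(R,[.513,-.260,.024])
```

```text
t 11.8 pos [ 0.5213 -0.2516  0.1092] dcm [-0.83 -0.84 -8.52] rv [ 0.01   0.017 -0.011] q [-0.8  -0.31  2.17  0.47  0.94 -2.59] F [ 0.2  0.3 -0.3] op 0.0587
```

apply_moves:
  commands: [-0.4,-0.4,0,0,0.07,-0.13,5,-0.4,-0.4,-1,0,0,0,5,0,0,0,0,0,0,5]

```text
t: 12.18
tool_pos: [0.5164, -0.2584, 0.1045]
orientation: [0.138, 2.665, -0.06]
force: [0.4, -0.5, -1.0]
opening: 0.0587
```

Run:
```python
from h import *
R=target(np.pi/2-.13,.45); delta(R,[.513,-.260,.024])
```

```text
t 12.175 pos [ 0.5164 -0.2584  0.1045] dcm [-0.34 -0.16 -8.05] rv [ 0.022  0.021 -0.022] q [-0.73 -0.31  2.15  0.32  0.92 -2.35] F [ 0.4 -0.5 -1. ] op 0.0587
```

apply_moves:
  commands: [-0.3,-0.2,-2.5,0,0,0,5,0,0,-2.5,0,0,0,5,0,0,-1.5,0,0,0,5,0,0,0,0,0,0,5]

```text
t: 12.68
tool_pos: [0.5146, -0.2617, 0.0411]
orientation: [0.123, 2.659, -0.063]
force: [0.4, -0.1, -1.1]
opening: 0.0589
```

Run:
```python
from h import *
R=target(np.pi/2-.13,.45); delta(R,[.513,-.260,.023])
im,d=read_camera("wrist"); cv2.imwrite("pics/w3.png",im)
```

```text
t 12.675 pos [ 0.5146 -0.2617  0.0411] dcm [-0.16  0.17 -1.81] rv [ 0.027  0.028 -0.032] q [-0.74 -0.21  2.2   0.38  0.78 -2.45] F [ 0.4 -0.1 -1.1] op 0.0589
```

View pics/w3.png

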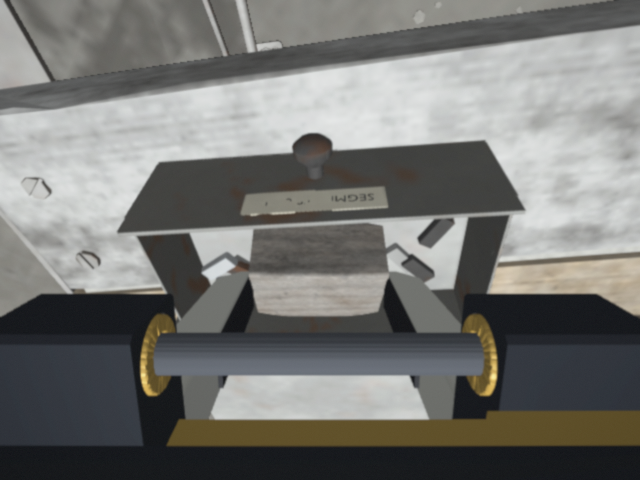

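The block at (318,265) is between the drawer sides and behind the front panel. The knob is at (312,150). I'll lower it further, then open the fingers.

apply_moves:
  commands: [-0.1,0.1,-1.5,0,0,0,5,0,0,-0.3,0,0,0,5,0,0,0,0,0,0,5]

```text
t: 13.1
tool_pos: [0.5154, -0.2622, 0.0253]
orientation: [0.121, 2.655, -0.067]
force: [-0.5, -0.0, -0.7]
opening: 0.0587
```

apply_moves:
  commands: [0,0,0,0,0,0,7.6,0,0,0,0,0,0,7.6,0,0,0,0,0,0,7.6]

```text
t: 13.48
tool_pos: [0.5164, -0.2629, 0.0269]
orientation: [0.12, 2.653, -0.069]
force: [-0.3, 0.2, -0.5]
opening: 0.0756
```

Run:
```python
from h import *
R=target(np.pi/2-.13,.45); delta(R,[.513,-.260,.023])
```

```text
t 13.475 pos [ 0.5164 -0.2629  0.0269] dcm [-0.34  0.29 -0.39] rv [ 0.032  0.033 -0.033] q [-0.74 -0.18  2.21  0.4   0.74 -2.47] F [-0.3  0.2 -0.5] op 0.0756
```

apply_moves:
  commands: [-0.7,0,2,0,0,0,7.6,-1.5,0,3.5,0,0,0,7.6,-2,0,4.5,0,0,0,7.6,-2,0,4,0,0,-0.1,7.6,-2,0,2,0,0,-0.15,7.6,0,0,0,0,0,0,7.6]

```text
t: 14.22
tool_pos: [0.4317, -0.2629, 0.1934]
orientation: [0.46, 2.619, -0.153]
force: [0.9, 0.5, -0.8]
opening: 0.076
```

Run:
```python
from h import *
delta(np.eye(3),[.4,-.260,.023])
im,d=read_camera("top"); cv2.imwrite("pics/t2.png",cv2.resize(im[150:330,360:560],None,fx=3,fy=3))
for c in ("top","side","wrist"):
    im,d=read_camera(c)
    if c=="wrist": cv2.imwrite("pics/w4.png",im)
    for q in ("wood_block","knob_end","drawer_floor"):
        r=spot_point(q,c); print(q,c,[(w(c,x["point"]).round(3),round(x["conf"],2)) for x in r[:1]])
    for x in cut_out("wood_block",c)[:1]:
        P=cloud(c,d,x["mask"]); print(c,len(P),np.percentile(P,[2,50,98],axis=0).round(3).tolist() if len(P) else 0)
```

```text
t 14.225 pos [ 0.4317 -0.2629  0.1934] dcm [ -3.17   0.29 -17.04] rv [-0.46  -2.619  0.153] q [-0.79 -0.7   2.26  0.2   1.13 -2.06] F [ 0.9  0.5 -0.8] op 0.076
wood_block top [(array([ 0.507, -0.263,  0.004]), 0.57)]
knob_end top [(array([ 0.443, -0.261,  0.023]), 0.74)]
drawer_floor top [(array([ 0.52 , -0.259,  0.007]), 0.63)]
top 625 [[0.486, -0.291, 0.018], [0.506, -0.259, 0.035], [0.524, -0.232, 0.039]]
wood_block side []
knob_end side [(array([ 0.472, -0.024, -0.001]), 0.7)]
drawer_floor side []
wood_block wrist [(array([ 0.507, -0.26 ,  0.004]), 0.79)]
knob_end wrist [(array([ 0.445, -0.26 ,  0.025]), 0.84)]
drawer_floor wrist []
```

View pics/w4.png

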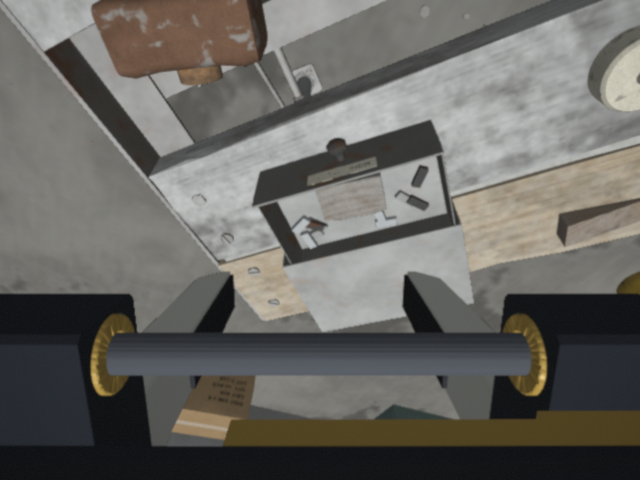

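Run:
```python
from h import *
delta(target(np.pi/2,0.02),[.415,-.260,.12])
```

```text
t 15.025 pos [ 0.4308 -0.2624  0.1901] dcm [-1.58  0.24 -7.01] rv [0.106 0.456 0.343] q [-0.79 -0.7   2.26  0.2   1.13 -2.06] F [0.8 0.7 0.1] op 0.0754
```

apply_moves:
  commands: [-0.5,0,0,0.035,0.152,0.114,0,-0.5,0,-1,0.035,0.152,0.114,0,-0.5,0.2,-2,0.035,0.152,0.114,0,0,0,-2,0,0,0,0,0,0,0,0,0,0,0]
  squeeze: 10

```text
t: 15.65
tool_pos: [0.4142, -0.2592, 0.1367]
orientation: [0.011, 3.114, -0.005]
force: [0.7, -0.1, -0.0]
opening: 0.0307
```

Run:
```python
from h import *
delta(target(np.pi/2,0.02),[.415,-.260,.015])
```

```text
t 15.65 pos [ 0.4142 -0.2592  0.1367] dcm [  0.08  -0.08 -12.17] rv [0.003 0.008 0.007] q [-0.68 -0.17  1.89  0.02  1.4  -2.24] F [ 0.7 -0.1 -0. ] op 0.0307
```

apply_moves:
  commands: [0,-0.1,-4,0,0,0,0,0,0,-4,0,0,0,0,0,0,-2.5,0,0,0,0,0,0,0,0,0,0,0]

```text
t: 16.15
tool_pos: [0.4153, -0.2619, 0.036]
orientation: [0.024, 3.096, -0.019]
force: [-0.2, 0.1, 0.7]
opening: 0.0003
```

Run:
```python
from h import *
delta(target(np.pi/2,0.02),[.415,-.260,.015])
```

```text
t 16.15 pos [ 0.4153 -0.2619  0.036 ] dcm [-0.03  0.19 -2.1 ] rv [0.012 0.026 0.015] q [-0.68 -0.07  2.    0.02  1.17 -2.25] F [-0.2  0.1  0.7] op 0.0003
```

apply_moves:
  commands: [0,0.2,-1.6,0.01,0.02,0.01,0,0,0,-0.4,0,0,0,0,1.5,0,0,0,0,0,0,1.5,0,0,0,0,0,0,1.5,0,0,0,0,0,0,1.5,0,0,0,0,0,0]

```text
t: 16.9
tool_pos: [0.4836, -0.264, 0.0262]
orientation: [0.016, 3.101, -0.019]
force: [0.1, 0.1, -0.3]
opening: 0.0004
```

Run:
```python
from h import *
delta(target(np.pi/2,0.02),[.5135,-.260,.015])
```

```text
t 16.9 pos [ 0.4836 -0.264   0.0262] dcm [ 2.99  0.4  -1.12] rv [0.012 0.021 0.01 ] q [-0.6   0.1   1.84  0.01  1.16 -2.17] F [ 0.1  0.1 -0.3] op 0.0004
```

apply_moves:
  commands: [0,0.3,-1,0.01,0.02,0.01,0,1,0.1,-0.3,0,0,0,0,1,0.1,-0.3,0,0,0,0]

```text
t: 17.27
tool_pos: [0.5068, -0.2592, 0.0105]
orientation: [-0.002, 3.12, -0.005]
force: [-2.1, -0.9, 25.6]
opening: 0.0005
```

Run:
```python
from h import *
delta(target(np.pi/2,0.02),[.5135,-.260,.015])
im,d=read_camera("top"); cv2.imwrite("pics/t3.png",cv2.resize(im[150:330,360:560],None,fx=3,fy=3))
```

```text
t 17.275 pos [ 0.5068 -0.2592  0.0105] dcm [ 0.67 -0.08  0.45] rv [ 0.003  0.002 -0.001] q [-0.57  0.19  1.77  0.01  1.16 -2.14] F [-2.1 -0.9 25.6] op 0.0005
```

View pics/t3.png

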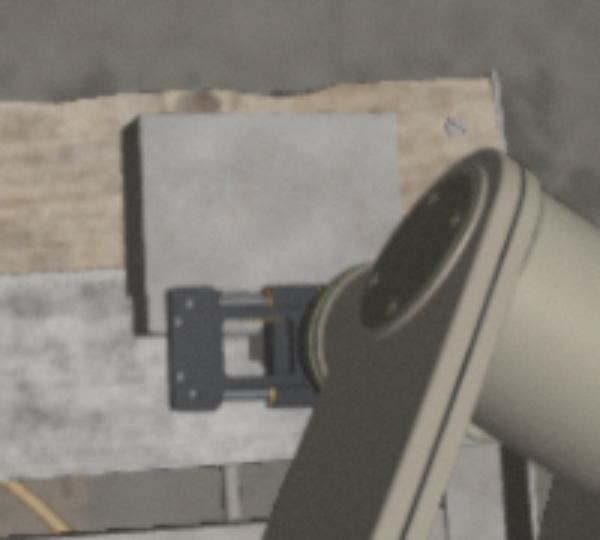

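The drawer looks nearly shut, but the fingers are pressing down on something with 25.6 N. I'll ease up before pushing on.

apply_moves:
  commands: [0,0,0.6,0,0,0,0,0,0,0,0,0,0,0]

```text
t: 17.58
tool_pos: [0.509, -0.2592, 0.0173]
orientation: [-0.002, 3.118, -0.006]
force: [0.8, 0.6, 0.3]
opening: 0.0004
```

Run:
```python
from h import *
delta(target(np.pi/2,0.02),[.5135,-.260,.015])
im,d=read_camera("wrist")
for q in ("knob_end",):
    print([(w("wrist",x["point"]).round(3),round(x["conf"],2)) for x in spot_point(q,"wrist")])
cv2.imwrite("pics/w5.png",im)
```

```text
t 17.575 pos [ 0.509  -0.2592  0.0173] dcm [ 0.45 -0.08 -0.23] rv [ 0.004  0.004 -0.001] q [-0.57  0.19  1.76  0.01  1.17 -2.14] F [0.8 0.6 0.3] op 0.0004
[(array([ 0.495, -0.261,  0.024]), 0.58)]
```

View pics/w5.png

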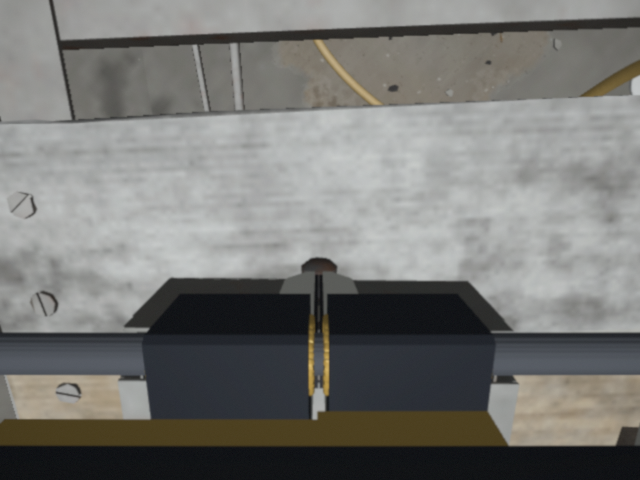

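Run:
```python
from h import *
im,d=read_camera("wrist"); m=camera_model("wrist")
def pr(X):
    rv,_=cv2.Rodrigues(np.array(m["R"])); return cv2.projectPoints(np.array([X],float),rv,np.array(m["t"]),np.array(m["intrinsics"]),np.array(m["dist_coeffs"]))[0].ravel().round(0)
print("cam",(-np.array(m["R"]).T@m["t"]).round(3))
s=read_state(); p=s["tool_pos"]; print(p.round(4),pr(p))
for X in [(.495,-.26,.025),(.502,-.26,.025),(.514,-.345,.059),(.514,-.175,.059),(.54,-.345,.062),(.54,-.175,.062),(.54,-.345,.005)]: print(X,pr(X))
P=lambda a,b,c,e: cloud("wrist",d,np.pad(np.ones((b-a,e-c),bool),((a,480-b),(c,640-e))))
for n,b in dict(knob=(262,272,312,328),tipL=(282,294,290,310),tipR=(282,294,330,350),panL=(290,320,160,175),panR=(290,320,465,480),panM=(284,290,200,260)).items():
    Q=P(*b); print(n,len(Q),np.percentile(Q,[5,50,95],axis=0).round(4).tolist())
cv2.imwrite("pics/w6.png",cv2.resize(im[220:420,120:520],None,fx=2,fy=2,interpolation=cv2.INTER_CUBIC))
```

```text
cam [ 0.436 -0.258  0.204]
[ 0.5083 -0.2589  0.0165] [318. 273.]
(0.495, -0.26, 0.025) [316. 253.]
(0.502, -0.26, 0.025) [316. 267.]
(0.514, -0.345, 0.059) [107. 323.]
(0.514, -0.175, 0.059) [524. 324.]
(0.54, -0.345, 0.062) [112. 383.]
(0.54, -0.175, 0.062) [519. 384.]
(0.54, -0.345, 0.005) [164. 319.]
knob 159 [[0.4993, -0.2618, 0.0247], [0.4999, -0.2581, 0.0296], [0.5014, -0.2548, 0.0323]]
tipL 239 [[0.4979, -0.2698, 0.0525], [0.4983, -0.2663, 0.0587], [0.4987, -0.2627, 0.0641]]
tipR 239 [[0.4978, -0.2539, 0.0524], [0.4983, -0.2503, 0.0587], [0.4987, -0.2468, 0.064]]
panL 447 [[0.4697, -0.3367, 0.0197], [0.5168, -0.3296, 0.0362], [0.5175, -0.2856, 0.1393]]
panR 449 [[0.4695, -0.2313, 0.0148], [0.5183, -0.1853, 0.0314], [0.519, -0.1782, 0.1392]]
panM 356 [[0.5168, -0.3191, 0.0093], [0.5172, -0.3051, 0.0131], [0.5176, -0.2912, 0.0166]]
```

View pics/w6.png

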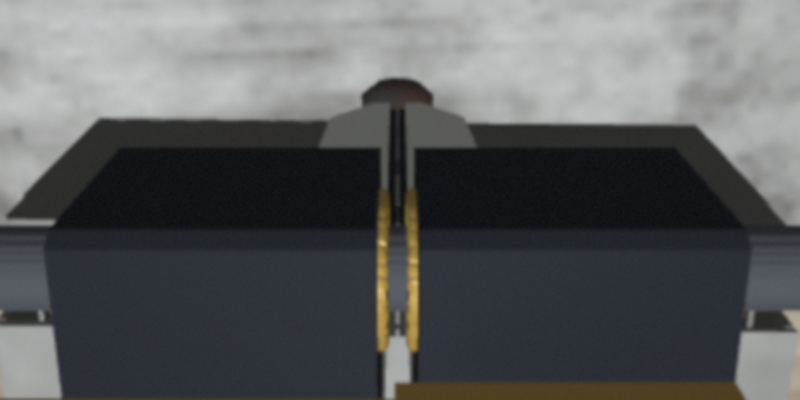

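The closed fingers overlap the knob: its end is at x≈0.500 and the panel at 0.517. So they rode over it, and the drawer is still about 2 cm open. I'll lift off, back away and push again with height corrected each row.

apply_moves:
  commands: [0,0,1,0,0,0,0,0,0,1.5,0,0,0,0,0,0,2,0,0,0,0,-1,0,2,0,0,0,0,-3,0,1,0,0,0,0,-3,0,0,0,0,0,0,0,0,0,0,0,0,0]

```text
t: 18.6
tool_pos: [0.4379, -0.2602, 0.1014]
orientation: [-0.002, 3.114, -0.011]
force: [-0.1, 0.0, -0.4]
opening: 0.0004
```

Run:
```python
from h import *
delta(target(np.pi/2,0.02),[.46,-.260,.016])
for c in ("wrist","top"):
    im,d=read_camera(c); cv2.imwrite(f"pics/{c}7.png",im)
    for q in ("knob_end","drawer_floor","wood_block"): print(c,q,[(w(c,x["point"]).round(4),round(x["conf"],2)) for x in spot_point(q,c)[:1]])
    for x in cut_out("knob_end",c)[:1]:
        P=cloud(c,d,x["mask"]); print(np.percentile(P,[1,5,50,95,99],axis=0).round(3).tolist())
```

```text
t 18.6 pos [ 0.4379 -0.2602  0.1014] dcm [ 2.21  0.02 -8.54] rv [ 0.007  0.008 -0.001] q [-0.65 -0.08  1.88  0.01  1.32 -2.22] F [-0.1  0.  -0.4] op 0.0004
wrist knob_end [(array([ 0.4997, -0.2612,  0.0249]), 0.49)]
wrist drawer_floor []
wrist wood_block [(array([ 4.797e-01, -2.630e-02, -2.000e-04]), 0.25)]
top knob_end [(array([ 0.5001, -0.2585,  0.0226]), 0.88)]
top drawer_floor []
top wood_block []
[[0.504, -0.341, -0.001], [0.516, -0.339, 0.002], [0.528, -0.258, 0.007], [0.54, -0.179, 0.059], [0.542, -0.178, 0.064]]
```

View pics/wrist7.png

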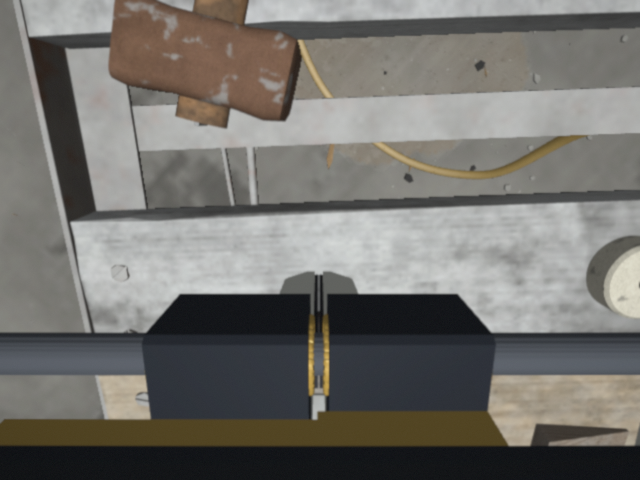

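apply_moves:
  commands: [0,0,-4,0,0,0,0,0,0,-4,0,0,0,0,1,0,-1.2,0,0,0,0,1,0,-0.3,0,0,0,0,0,0,0,0,0,0,0]

```text
t: 19.73
tool_pos: [0.4606, -0.2598, 0.0027]
orientation: [-0.005, 3.114, -0.011]
force: [-0.0, -0.4, 0.5]
opening: 0.0005
```

Run:
```python
from h import *
delta(target(np.pi/2,0.02),[.490,-.260,.016])
im,d=read_camera("wrist"); m=camera_model("wrist")
for x in cut_out("knob_end","wrist")[:1]: print("mask",x["mask"].sum())
print([(w("wrist",x["point"]).round(4),round(x["conf"],2)) for x in spot_point("knob_end","wrist")[:1]])
```

```text
t 19.725 pos [ 0.4606 -0.2598  0.0027] dcm [ 2.94 -0.02  1.33] rv [ 0.007  0.007 -0.003] q [-0.62  0.1   1.9   0.01  1.12 -2.2 ] F [-0.  -0.4  0.5] op 0.0005
mask 398
[]
```

apply_moves:
  commands: [0,0,1,0,0,0,0,0,0,0,0,0,0,0,0.8,0,0,0,0,0,0,0.8,0,0,0,0,0,0]

```text
t: 20.38
tool_pos: [0.4779, -0.2613, 0.0163]
orientation: [-0.003, 3.11, -0.015]
force: [-0.1, 1.1, 0.1]
opening: 0.0004
```

apply_moves:
  commands: [0.8,0,0,0,0,0,0,0.8,0,0,0,0,0,0]

```text
t: 20.62
tool_pos: [0.4952, -0.2611, 0.016]
orientation: [-0.004, 3.111, -0.015]
force: [0.2, -0.3, 0.1]
opening: 0.0005
```

Run:
```python
from h import *
delta(target(np.pi/2,0.02),[.5135,-.260,.016])
for c in ("wrist","top","side"):
    im,d=read_camera(c); print(c,[(w(c,x["point"]).round(4),round(x["conf"],2)) for x in spot_point("knob_end",c)[:1]])
    if c=="wrist": Q=cloud(c,d,np.ones(d.shape,bool))
    else: Q=cloud(c,d,np.ones(d.shape,bool))
    k=(Q[:,2]>.01)&(Q[:,2]<.05)&(Q[:,0]>.48)&(Q[:,0]<.545)&(((Q[:,1]>-.34)&(Q[:,1]<-.29))|((Q[:,1]>-.23)&(Q[:,1]<-.18)))
    print(k.sum(), np.percentile(Q[k][:,0],[5,50,95]).round(4) if k.sum() else 0)
```

```text
t 20.625 pos [ 0.4952 -0.2611  0.016 ] dcm [ 1.83  0.11 -0.  ] rv [ 0.01   0.011 -0.002] q [-0.58  0.15  1.81  0.01  1.15 -2.16] F [ 0.2 -0.3  0.1] op 0.0005
wrist [(array([ 0.4981, -0.2611,  0.0247]), 0.86)]
8 [0.5332 0.5385 0.5436]
top [(array([ 6.352e-01, -2.860e-02, -5.000e-04]), 0.43)]
8 [0.5172 0.5172 0.5332]
side [(array([ 0.499 , -0.2595,  0.0276]), 0.75)]
13 [0.5194 0.5261 0.5315]
```

apply_moves:
  commands: [0.8,0,-0.1,0,0,0,0,0.8,0,-0.1,0,0,0,0]

```text
t: 21.18
tool_pos: [0.5105, -0.2612, 0.0139]
orientation: [-0.002, 3.111, -0.015]
force: [-0.9, 0.3, 0.5]
opening: 0.0001
```

Run:
```python
from h import *
delta(target(np.pi/2,0.02),[.5135,-.260,.016])
for c in ("wrist","top","side"):
    im,d=read_camera(c); print(c,[(w(c,x["point"]).round(4),round(x["conf"],2)) for x in spot_point("knob_end",c)[:1]])
    Q=cloud(c,d,np.ones(d.shape,bool))
    k=(Q[:,2]>.01)&(Q[:,2]<.05)&(Q[:,0]>.48)&(Q[:,0]<.545)&(((Q[:,1]>-.34)&(Q[:,1]<-.29))|((Q[:,1]>-.23)&(Q[:,1]<-.18)))
    print(k.sum(), np.percentile(Q[k][:,0],[5,50,95]).round(4) if k.sum() else 0)
    cv2.imwrite(f"pics/{c}8.png",im)
```

```text
t 21.175 pos [ 0.5105 -0.2612  0.0139] dcm [0.3  0.12 0.21] rv [ 0.009  0.011 -0.001] q [-0.57  0.19  1.77  0.01  1.15 -2.14] F [-0.9  0.3  0.5] op 0.0001
wrist [(array([ 0.5009, -0.2586,  0.0257]), 0.8)]
2895 [0.5184 0.5192 0.5204]
top [(array([ 0.5021, -0.2596,  0.0225]), 0.47)]
10 [0.5195 0.5197 0.5198]
side []
6 [0.5205 0.5276 0.5326]
```

Wherever the fingers are bearing on it, the drawer is moving: the panel went from 0.517 to 0.519, and its face stays about 9 mm ahead of the TCP. I'll keep pushing and watch the force.

apply_moves:
  commands: [0.8,0,0,0,0,0,0,0.8,0,0,0,0,0,0]

```text
t: 21.72
tool_pos: [0.5256, -0.2611, 0.0136]
orientation: [-0.002, 3.113, -0.014]
force: [-4.0, 0.1, 2.9]
opening: 0.0005
```

apply_moves:
  commands: [1,0,0,0,0,0,0,1,0,0,0,0,0,0]

```text
t: 21.98
tool_pos: [0.5324, -0.2609, 0.0124]
orientation: [0.002, -3.141, 0.008]
force: [-81.4, 3.7, 58.2]
opening: 0.0004
```

```bash
cat > chk.py <<'E'
from h import *
delta(target(np.pi/2,0.02),[.5135,-.260,.016])
for c in ("wrist","top","side"):
    im,d=read_camera(c); print(c,[(w(c,x["point"]).round(4),round(x["conf"],2)) for x in spot_point("knob_end",c)[:1]])
    Q=cloud(c,d,np.ones(d.shape,bool))
    k=(Q[:,2]>.01)&(Q[:,2]<.05)&(Q[:,0]>.48)&(Q[:,0]<.55)&(((Q[:,1]>-.34)&(Q[:,1]<-.29))|((Q[:,1]>-.23)&(Q[:,1]<-.18)))
    print(k.sum(), np.percentile(Q[k][:,0],[5,50,95]).round(4) if k.sum() else 0)
E
python3 chk.py
```

```text
t 21.975 pos [ 0.5324 -0.2609  0.0124] dcm [-1.89  0.09  0.36] rv [ 0.005 -0.021 -0.001] q [-0.54  0.27  1.68 -0.01  1.19 -2.11] F [-81.4   3.7  58.2] op 0.0004
wrist [(array([ 0.522 , -0.2624,  0.0254]), 0.7)]
2552 [0.54   0.5407 0.5421]
top [(array([ 0.5254, -0.2581,  0.0228]), 0.53)]
8 [0.5405 0.5406 0.5407]
side []
0 0
```

The panel is at 0.540, level with the housing, and the 81 N shows it's against the stop. I'll relieve the force and lift straight up so the knob isn't dragged.

apply_moves:
  commands: [-0.2,0,0,0,0,0,0]

```text
t: 22.4
tool_pos: [0.5291, -0.2613, 0.0124]
orientation: [-0.001, -3.14, 0.007]
force: [0.8, 0.2, -0.8]
opening: 0.0007
```

apply_moves:
  commands: [-0.1,0,0.8,0,0,0,0,0,0,1.5,0,0,0,0,0,0,2,0,0,0,0,0,0,4,0,0,0,0,-2,0,4,0,0,0,0,-4,0,4,0,0,0,0,-4,0,3,0,0,0,0,0,0,0,0,0,0,0]

```text
t: 23.4
tool_pos: [0.4317, -0.2614, 0.2235]
orientation: [-0.005, 3.129, -0.02]
force: [1.1, 0.6, -0.7]
opening: 0.0008
```

```bash
python3 chk.py
python3 - <<'E'
from h import *
im,d=read_camera("top"); cv2.imwrite("pics/t9.png",im[150:330,130:560])
for q in ("felt_wheel","wedge_2","wood_block"): print(q,[(w("top",x["point"]).round(3),round(x["conf"],2)) for x in spot_point(q,"top")[:2]])
E
```

```text
t 23.4 pos [ 0.4317 -0.2614  0.2235] dcm [  8.18   0.14 -20.75] rv [ 0.013 -0.008 -0.003] q [-0.64 -0.16  1.72 -0.    1.56 -2.22] F [ 1.1  0.6 -0.7] op 0.0008
wrist [(array([ 0.52  , -0.2601,  0.0217]), 0.53)]
0 0
top [(array([ 0.5223, -0.2609,  0.026 ]), 0.59)]
63 [0.5388 0.5392 0.5405]
side []
0 0
felt_wheel [(array([ 0.472, -0.019, -0.001]), 0.74)]
wedge_2 [(array([ 0.633, -0.031,  0.003]), 0.76)]
wood_block [(array([ 0.635, -0.028, -0.001]), 0.5)]
```

View pics/t9.png

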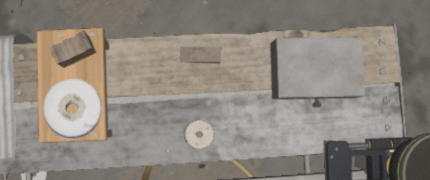

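The drawer is shut, with the panel at x≈0.539 and the knob at (316,103) in the crop. The wheel and wedge haven't moved, and the arm is clear.

```bash
python3 -c "
from plant import *
print(close_job())"
```

```text
the job is handed in; nothing more can be done
None
```

The block is in the drawer, the drawer is shut, and the job is handed in. It took about 23 s of the 59 s allowed.

I gripped the block with the hand leaned about 40° in under the shelf edge, then laid it in the open drawer. The wrist and top cameras both showed it lying flat inside before I pushed. I then pushed the drawer in against its stop.

**Last checks**
- **Drawer:** after I let go, the front panel was at x ≈ 0.539 m (housing front estimated at 0.540) and the knob end at 0.520–0.522 m (0.521 expected when shut). That agrees with the drawer being home past the catch.
- **Bystanders:** the felt wheel and wedge were within about 5 mm of where they started.
- **Robot:** the arm was clear of everything, with the force reading near zero.

**What disagreed or could not be checked**
- **First push:** it stopped with the drawer about 22 mm open and the fingers pressing down with about 26 N.
- **Second push:** this one shut the drawer. The camera points put the fingers overlapping the knob and against the front panel, not squarely on the knob's end. I did not find out why.
- **Force:** the push peaked at about 81 N along x and 58 N vertically against the stop (about 100 N together), under the 120 N wrist limit. I relieved it straight away.
- **Block:** it can't be seen in the shut drawer, so its final position is unconfirmed. In the last picture the block detector reported only the wedge.

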